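Hang the hand stamps on the rack by size

ROBOT

A 6-joint arm with a two-finger parallel gripper is mounted at the origin on a cart in front of the work surface, level with it; the furniture and walls round the work are solid. World frame = base frame: x ahead of the robot, y to its left, z up, the work surface at z = 0. Lengths are in mm, angles in rad, forces in N, time in s.
With the tool pointing down it reaches from about 350 to 775 mm from the base axis. Payload 7.3 kg.
Tool frame: the origin (TCP) lies at the very end of the fingers, on their centre line; the grasp point (between the pads) lies 19 mm behind it; z points along the fingers, y is the line along which they close (so a half turn about z gives the same grasp; the last joint's range is limited). The gripper opens to 92 mm and grips with 3 to 60 N. Pads are 19 mm wide; open, the fingers measure 130 mm over their backs; the gripper's body (75 mm by 190 mm) begins 47 mm behind the grasp point.
Start: joints at [-1.288, 0.342, 1.524, -0, 1.275, -0.146], TCP at [218.308, -477.479, 226.741] pointing down, gripper open.
Joint ranges: [-2.53, 2.53], [-0.77, 2.02], [0.04, 2.7], [-1, 4.14], [0.28, 2.66], [-3.11, 3.11]. Speed limits (rad/s): [2.57, 2.57, 3.14, 3.14, 3.14, 3.14].

INTERFACE

Orientations are given as [roll, pitch, yaw] about the fixed x, y, z axes, in that order (R = Rz(yaw) Ry(pitch) Rx(roll)).
In Python, from plant import bot gives the robot as it stands.
- The arm moves only by the tool apply_moves, never from a script. Its argument "motion" is text: rows parted by semicolons, each of 4 numbers parted by spaces: the shift along the tool's x, y, z in m, then the turn about the tool's z in degrees. A call has 1 to 8 rows; each row shifts and turns the commanded pose from where the row before left it, along the tool's axes as they then stand; what a row does not reach is not made up. A row lasts 1/8 s, in which the tool goes at most 62.5 mm and 10.7 degrees, less where a joint would pass 70% of its speed; a pose out of reach is approached as far as the arm can. A call with a gripper value outside its range is refused whole. "fingers" is the opening, from -1 (shut) to 1 (fully open), set as the call begins (left out, the last holds). The fingers move at their own pace and stop on an object; the grip force is fixed at half the most. Time passes only in rows, so rows that do not move let the fingers close. It gives the time, the measured TCP pose, the force, the opening and the grip force at its end, in the units of the state.
- bot.get_obs(): the state, without advancing time (a new reading comes with each control period).
- bot.capture(name): name is "side" or "top" or "wrist"; returns a dict with "img" (480x640x3 uint8, blue, green, red), "range_z" (480x640 float32, mm along the optical axis (not along the pixel's ray), 0 where there is no reading), "fx", "fy", "cx", "cy" (pixels), "world_from_camera" (4x4, takes a point from camera to world coordinates); the wrist camera has in their place "mount" (4x4, takes a point from camera to tool coordinates, whose origin is the TCP and whose axes are the flange's). Camera axes: x right, y down, z forward; pixel columns grow to the right and rows downward; lengths in mm; the calibration is good to about 2 mm. A picture is of the moment at which its call begins: read the wrist's pose just before it.
- bot.close_job(): hands the job in; it is judged then, once.
Trained networks look in a picture, given as the dict that the camera call returned (one of the last four; its "shot" number tells which), for a name from the list of things; names that differ only in an ending like _2 or _b are one class to them, and where a whole thing is asked for, a point or a joint stands for the part that bears it (a point fixed in the world has none). Each returns a list of dicts, best first, with "p" (0 to 1); they miss things now and then, are a little off and sometimes report something else, mostly with a low value. They report only what shows in the picture. A call takes as long as a camera call. They do not tell look-alikes from the thing itself.
- bot.cut_out(picture, thing): "pixels" (480x640 bool, what is visible of it) and "point" ([column, row] in pixels, amid what is visible of it).
The state is a dict: "time": time; "joint_positions": joint angles; "dq": joint speeds; "tau": joint torques, N m; "tool_pos": TCP position; "tcp_rot": TCP orientation; "contact_force": force on the tool from outside, world axes, zero at the start; "moment": the same for the moment, N m; "grip_width": finger opening in mm; "finger_force": force on a finger pad.
Only numpy, scipy, OpenCV 4.12 (cv2) and the standard library are available. Lean on these libraries where they do the work, as an engineer would, in place of code of your own. Each camera call takes 0.05 s, during which the arm holds its last target. There are 200 camera calls.

TASK

Tidy the parcel desk's hand stamps: hang all four by their knobs in the forks of the stamp rack, one to a fork, in order of block length, with the longest next to the ink pad and the shortest at the far end. Each stamp should hang upright and still, with the long side of its block pointing straight out of the rack, front to back, so that neighbours do not foul each other; do not knock any stamp over and leave the ink pad where it lies.

Things in the scene. Friction and masses are not known exactly. Their poses are not given: they have to be found in the camera images.
- stamp_a: wooden hand stamp, shortest of four: block 34 long (own x) x 26 wide x 22 mm high, about 60 g, ends alike. Origin: centre of its underside, z up. Round handle, alike on all four (heights over the origin): neck, diameter 15, from 22 to 44 mm; flat shoulder, diameter 31, from 44 to 50 mm; knob, diameter 28, from 53 to 80 mm (grip here); rounded top at 88 mm
- stamp_b: wooden hand stamp, second shortest of four: block 48 long (own x) x 28 wide x 22 mm high, about 80 g, ends alike. Origin: centre of its underside, z up. Round handle, alike on all four (heights over the origin): neck, diameter 15, from 22 to 44 mm; flat shoulder, diameter 31, from 44 to 50 mm; knob, diameter 28, from 53 to 80 mm (grip here); rounded top at 88 mm
- stamp_c: wooden hand stamp, second longest of four: block 62 long (own x) x 30 wide x 22 mm high, about 100 g, ends alike. Origin: centre of its underside, z up. Round handle, alike on all four (heights over the origin): neck, diameter 15, from 22 to 44 mm; flat shoulder, diameter 31, from 44 to 50 mm; knob, diameter 28, from 53 to 80 mm (grip here); rounded top at 88 mm
- stamp_d: wooden hand stamp, longest of four: block 76 long (own x) x 32 wide x 22 mm high, about 120 g, ends alike. Origin: centre of its underside, z up. Round handle, alike on all four (heights over the origin): neck, diameter 15, from 22 to 44 mm; flat shoulder, diameter 31, from 44 to 50 mm; knob, diameter 28, from 53 to 80 mm (grip here); rounded top at 88 mm
- stamp_rack: grey stamp rack, fixed: foot plate 110 x 300 x 8 mm, a post at each end (y = +-140 mm), a rail along its own y carrying four like steel forks 70 mm apart whose open ends point to its front (own -x). Origin: centre of the foot's underside, z up. Nothing of it is above 143 mm; open under forks and rail. Hung, a stamp's origin is 44 mm below the fork's, its shoulder on the plate, its block below
- fork_1: steel fork 1 of 4 from the rack's +y end (left, seen from its front), at rack y = +105 mm. Origin: the seat for a stamp's neck axis, on the plate's upper face, 140 mm above the table; axes as the rack's. Plate 4 mm thick; slot 22 mm wide, open to -x with a flared mouth, closed 12 mm behind the origin; a lip 2.5 mm high on the prongs from 23 to 26 mm in front of it; level plate 66 mm behind it
- fork_2: steel fork 2 of 4 from the rack's +y end (left, seen from its front), at rack y = +35 mm. Origin: the seat for a stamp's neck axis, on the plate's upper face, 140 mm above the table; axes as the rack's. Plate 4 mm thick; slot 22 mm wide, open to -x with a flared mouth, closed 12 mm behind the origin; a lip 2.5 mm high on the prongs from 23 to 26 mm in front of it; level plate 66 mm behind it
- fork_3: steel fork 3 of 4 from the rack's +y end (left, seen from its front), at rack y = -35 mm. Origin: the seat for a stamp's neck axis, on the plate's upper face, 140 mm above the table; axes as the rack's. Plate 4 mm thick; slot 22 mm wide, open to -x with a flared mouth, closed 12 mm behind the origin; a lip 2.5 mm high on the prongs from 23 to 26 mm in front of it; level plate 66 mm behind it
- fork_4: steel fork 4 of 4 from the rack's +y end (left, seen from its front), at rack y = -105 mm. Origin: the seat for a stamp's neck axis, on the plate's upper face, 140 mm above the table; axes as the rack's. Plate 4 mm thick; slot 22 mm wide, open to -x with a flared mouth, closed 12 mm behind the origin; a lip 2.5 mm high on the prongs from 23 to 26 mm in front of it; level plate 66 mm behind it
- ink_pad: blue closed ink pad tin 108 x 72 x 19 mm, loose on the table close to one end of the rack (+y or -y end; at the other end stands a white roll of labels, not listed). Origin: centre of its underside; long side along its own y
Mind the look-alikes: they are no part of the job. Leave any pink or red look-alike of the stamp_d alone.

How it is judged:
By the outcome, as a careful person would: the job done as asked, in the order asked, and still so for the second after the job is handed in, with the robot touching nothing.
It also fails if it takes over 122 s, if anything falls off the work surface, if the arm or the gripper's body presses on something with over 40 N, if the wrist force passes 120 N, or if a joint passes its speed limit or range.

## Working session

There is one attempt and no reset: what is moved stays moved. The work goes in short steps, Python scripts to look and compute and a tool call to move; the robot and the scene stay as the last step left them, time stands still between calls to the robot, and variables do not carry over. Pictures are saved under pics/ and viewed, at most 14 in all, crops included, and the job is handed in when it is done.

Besides the shell and the picture viewer there is one more tool, called after "Request:" by a JSON object that holds its "name" and its "arguments". apply_moves: Moves the arm, as the interface text tells. Its arguments: {"type":"object","properties":{"motion":{"type":"string"},"fingers":{"type":"number"}},"required":["motion"]}

```bash
ls; mkdir -p pics
python3 - <<'E'
from plant import bot
import cv2,numpy as np,pickle
print(bot.get_obs())
P={n:bot.capture(n) for n in("top","side")}
for n,p in P.items():
    cv2.imwrite(f"pics/{n}0.png",p["img"]); print(n,p["world_from_camera"].round(3).tolist(),p["fx"],p["cx"],p["cy"])
    for t in("stamp_a","stamp_rack","ink_pad","fork_1"):
        for d in bot.cut_out(p,t): print(n,t,round(d["p"],2),d["point"],d["pixels"].sum())
pickle.dump(P,open("p0.pkl","wb"))
E
```

```text
pics
{'time': 0.0, 'joint_positions': array([-1.28801115e+00,  3.42697040e-01,  1.52501032e+00,  2.31742324e-06,
        1.27540229e+00, -1.45991655e-01]), 'dq': array([-0.00100746,  0.00137489, -0.00114239, -0.00083683, -0.00113764,
        0.00085185]), 'tau': array([-7.19100171e-05, -4.31237555e+01, -2.44226557e+01,  7.18872109e-02,
        5.59757254e-02, -1.17280642e-04]), 'tool_pos': array([ 218.18379967, -477.06935773,  226.0606349 ]), 'tcp_rot': array([-3.14009212e+00, -2.22875316e-04,  4.28775985e-01]), 'contact_force': array([ 0.24058966, -0.1867523 , -0.13976012]), 'moment': array([ 0.03073238, -0.02451434, -0.02455791]), 'finger_force': 0.0, 'grip_width': 91.66796006393994}
top [[0.012, -0.991, 0.13, 467.936], [-1.0, -0.008, 0.03, -4.88], [-0.029, -0.13, -0.991, 1257.446], [0.0, 0.0, 0.0, 1.0]] 507.7502027809615 320.1654730620468 245.5413494559253
top stamp_a 0.96 [308.9, 322.7] 410
top stamp_a 0.9 [358.7, 315.8] 322
top stamp_a 0.63 [422.4, 321.2] 275
top stamp_a 0.6 [432.9, 270.0] 231
top stamp_a 0.57 [381.2, 285.5] 397
top stamp_a 0.57 [413.7, 213.9] 464
top stamp_rack
[... 163 characters left out ...]
 683
top fork_1 0.65 [283.8, 227.7] 620
side [[0.973, -0.143, 0.182, 447.48], [-0.231, -0.56, 0.796, -809.122], [-0.011, -0.816, -0.578, 690.552], [0.0, 0.0, 0.0, 1.0]] 481.28084988182263 310.6838430640985 241.2836610780565
side stamp_a 0.98 [277.1, 316.9] 836
side stamp_a 0.93 [221.2, 262.6] 765
side stamp_a 0.92 [308.2, 352.0] 732
side stamp_a 0.75 [231.9, 298.4] 641
side stamp_a 0.7 [232.4, 354.3] 857
side stamp_a 0.7 [379.5, 325.8] 1034
side stamp_rack 0.7 [303.9, 224.3] 5391
side ink_pad 0.64 [265.5, 198.5] 445
side fork_1 0.8 [277.4, 173.7] 308
side fork_1 0.79 [307.1, 196.4] 306
side fork_1 0.74 [234.8, 356.4] 833
side fork_1 0.71 [321.6, 214.6] 462
side fork_1 0.56 [292.4, 184.7] 335
```

View pics/top0.png

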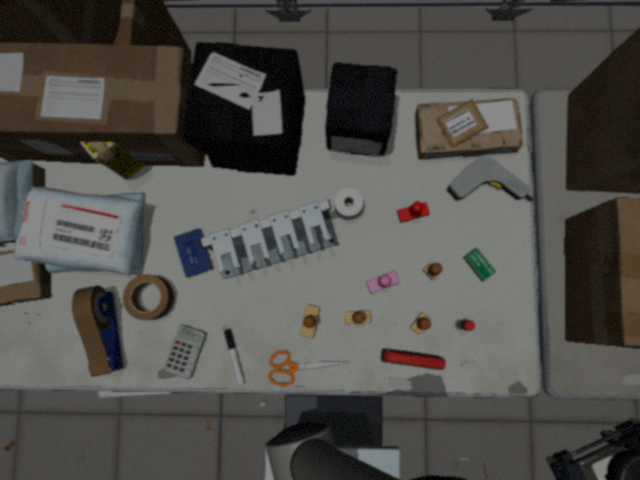

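View pics/side0.png

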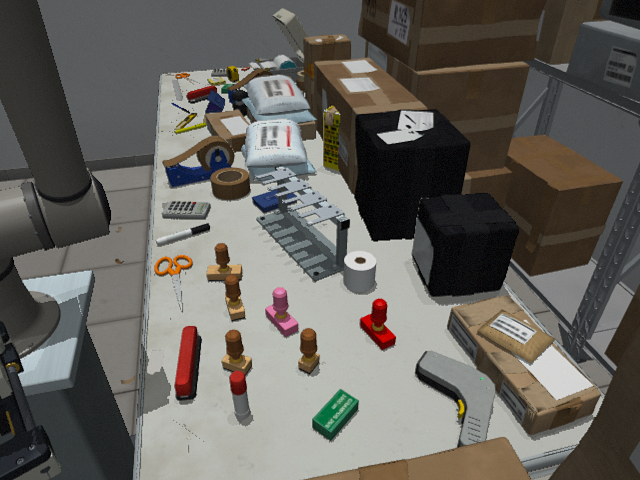

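```bash
cat > h.py <<'E'
import numpy as np,cv2,pickle
from scipy.spatial.transform import Rotation as R
def T(o):
    M=np.eye(4);M[:3,:3]=R.from_euler('xyz',o["tcp_rot"]).as_matrix();M[:3,3]=o["tool_pos"];return M
def cloud(p,o=None):
    M=p["world_from_camera"] if "world_from_camera" in p else T(o)@p["mount"]
    v,u=np.mgrid[:480,:640];z=p["range_z"].astype(float)
    c=np.stack([(u-p["cx"])/p["fx"]*z,(v-p["cy"])/p["fy"]*z,z,np.ones_like(z)],-1)
    w=(c@M.T)[...,:3];w[z==0]=np.nan;return w
def stamp(w,mask):
    m=cv2.dilate(mask.astype(np.uint8),np.ones((5,5)))>0
    q=w[m];q=q[np.isfinite(q[:,2])]
    k=q[(q[:,2]>56)&(q[:,2]<95)];b=q[(q[:,2]>12)&(q[:,2]<28)]
    r=cv2.minAreaRect(b[:,:2].astype(np.float32)) if len(b)>3 else None
    return k,b,r
E
python3 - <<'E'
from h import *
from plant import bot
P=pickle.load(open("p0.pkl","rb"))
np.set_printoptions(precision=1,suppress=True)
p=P["top"];w=cloud(p)
im=p["img"]
c=cv2.resize(im[180:300,150:390],None,fx=3.3,fy=3.3,interpolation=cv2.INTER_CUBIC);cv2.imwrite("pics/rack.png",c)
for u,v in((309,321),(358,317),(422,323),(433,270),(382,284),(413,212)):
    m=np.zeros((480,640),bool);m[v-18:v+19,u-18:u+19]=1
    k,b,r=stamp(w,m);print(u,v,"knob",np.median(k,0) if len(k) else 0,len(k),k[:,2].max() if len(k) else 0,r)
q=w[170:300,190:350].reshape(-1,3);q=q[(q[:,2]>133)&(q[:,2]<150)]
print(len(q),cv2.minAreaRect(q[:,:2].astype(np.float32)))
print("mounts",bot.capture("wrist")["mount"].round(2).tolist())
wr=bot.capture("wrist");print(wr["fx"],wr["cx"],wr["cy"])
E
```

```text
309 321 knob [447.3  54.4  85.3] 119 91.6167602548253 ((446.72454833984375, 55.481353759765625), (31.71564483642578, 75.83145904541016), 78.19026947021484)
358 317 knob [457.9 -59.5  85.2] 116 91.81212912942101 ((458.11517333984375, -59.27703094482422), (29.337324142456055, 61.59854507446289), 4.5306010246276855)
422 323 knob [ 445.9 -207.6   83.7] 132 91.82614005379514 ((445.41253662109375, -210.07981872558594), (28.06572723388672, 47.536468505859375), 53.38655471801758)
433 270 knob [ 570.1 -235.9   84.1] 132 91.12695745251744 ((571.811767578125, -237.45242309570312), (32.356475830078125, 25.39095687866211), 45.22249984741211)
382 284 knob [ 542.8 -118.6   84.8] 122 92.07885099837813 ((543.6932983398438, -120.07783508300781), (31.940397262573242, 75.70466613769531), 22.3649845123291)
413 212 knob [ 714.4 -194.6   83.4] 135 91.44025617965167 ((717.0881958007812, -196.3900146484375), (32.0676383972168, 76.44927978515625), 16.060087203979492)
3102 ((634.396240234375, 143.8625030517578), (93.97836303710938, 304.9107360839844), 17.425691604614258)
mounts [[0.0, -0.95, -0.3, 84.08], [1.0, 0.0, 0.0, 0.39], [0.0, -0.3, 0.95, -158.06], [0.0, 0.0, 0.0, 1.0]]
353.2875220284378 323.1045715393396 239.2978539004338
```

View pics/rack.png

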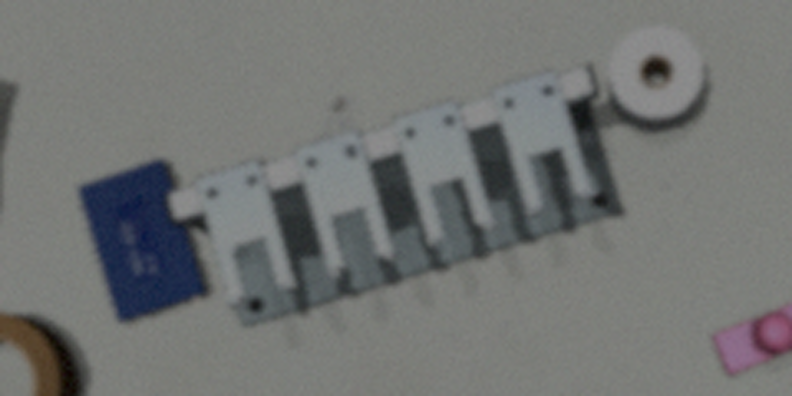

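Run:
```python
from h import *
P=pickle.load(open("p0.pkl","rb"))
np.set_printoptions(precision=0,suppress=True,linewidth=200)
w=np.concatenate([cloud(P["top"]).reshape(-1,3),cloud(P["side"]).reshape(-1,3)])
w=w[np.isfinite(w[:,2])]
for y in range(-100,400,50):
    print(y,[int(np.percentile(w[(w[:,0]>=x)&(w[:,0]<x+25)&(w[:,1]>=y)&(w[:,1]<y+50),2],98)) if ((w[:,0]>=x)&(w[:,0]<x+25)&(w[:,1]>=y)&(w[:,1]<y+50)).sum()>5 else None for x in range(600,900,25)])
```

```text
-100 [3, 3, 4, 3, 61, 62, 61, 3, 4, 4, 166, 169]
-50 [3, 9, 9, 59, 63, 62, 63, 4, 3, 4, 159, 167]
0 [142, 142, 142, 142, 141, 5, 3, 4, 4, 4, 116, 165]
50 [142, 142, 142, 142, 142, 4, 4, 3, 242, 247, 249, 249]
100 [142, 142, 142, 143, 9, 4, 3, 4, 251, 256, 257, 257]
150 [143, 143, 142, 11, 5, 4, 3, 4, 251, 257, 258, 258]
200 [143, 142, 142, 5, 3, 4, 5, 3, 248, 253, 254, 257]
250 [142, 142, 9, 4, 4, 5, 4, 4, 247, 252, 253, 254]
300 [23, 24, 23, 5, 4, 4, 4, 4, 239, 250, 251, 252]
350 [23, 24, 22, 5, 4, 4, 4, 4, 4, 242, 244, 243]
```

```bash
cat > plan.py <<'E'
import sys
from h import *
def plan(o,tgts):
    """tgts: list of (x,y,z,yawdeg,nrows); yaw None=keep"""
    p=np.array(o["tool_pos"],float);yaw=np.degrees(o["tcp_rot"][2]);out=[]
    for x,y,z,a,n in tgts:
        a=yaw if a is None else a
        da=(a-yaw+180)%360-180;d=(np.array([x,y,z])-p)
        for i in range(n):
            t=np.radians(yaw);step=(np.array([x,y,z])-p)/(n-i)
            l=[step[0]*np.cos(t)+step[1]*np.sin(t),step[0]*np.sin(t)-step[1]*np.cos(t),-step[2]]
            l=np.round(np.array(l)/1000,4);tz=round(-da/n,1)
            out.append("%g %g %g %g"%(*l,tz))
            p=p+1000*np.array([l[0]*np.cos(t)+l[1]*np.sin(t),l[0]*np.sin(t)-l[1]*np.cos(t),-l[2]]);yaw-=tz
    for i in range(0,len(out),8): print("; ".join(out[i:i+8]))
    print("end",p.round(1),round(yaw,1))
if __name__=="__main__":
    from plant import bot
    o=bot.get_obs();print(o["tool_pos"].round(1),np.degrees(o["tcp_rot"]).round(2))
    plan(o,[[None if s=="-" else float(s) for s in a.split(",")[:4]]+[int(a.split(",")[4])] for a in sys.argv[1:]])
E
python3 plan.py 447,54,200,-11.8,14
```

```text
[ 218.3 -477.5  226.8] [179.99   0.    24.57]
0.0306 -0.0277 0.0019 2.6; 0.0294 -0.0291 0.0019 2.6; 0.028 -0.0304 0.0019 2.6; 0.0266 -0.0316 0.0019 2.6; 0.0251 -0.0328 0.0019 2.6; 0.0236 -0.0339 0.0019 2.6; 0.0221 -0.035 0.0019 2.6; 0.0204 -0.0359 0.0019 2.6
0.0188 -0.0368 0.0019 2.6; 0.0171 -0.0376 0.0019 2.6; 0.0154 -0.0384 0.0019 2.6; 0.0136 -0.039 0.002 2.6; 0.0118 -0.0396 0.0019 2.6; 0.0101 -0.0401 0.002 2.6
end [447.  54. 200.] -11.8
```

For stamp_d there are three candidates: wooden at top px (309,321), pink at (382,284) and red at (413,212). I choose the wooden one, whose block measures 76 mm. The other wooden stamps are c (358,317), b (422,323) and a (433,270). The forks open towards the robot and the ink pad is at the +y end, so fork 1 takes d.

Request:
{"name": "apply_moves", "arguments": {"motion": "0.0306 -0.0277 0.002 2.6; 0.0294 -0.0291 0.002 2.6; 0.028 -0.0304 0.002 2.6; 0.0266 -0.0316 0.002 2.6; 0.025 -0.0328 0.002 2.6; 0.0236 -0.034 0.002 2.6; 0.022 -0.035 0.002 2.6; 0.0204 -0.036 0.002 2.6", "fingers": 0.1}}

```text
time: 1.6
tool_pos: [349.2, -172.5, 210.9]
tcp_rot: [3.141, -0.001, 0.064]
contact_force: [-0.0, -1.0, 0.4]
grip_width: 50.7
finger_force: 0.0
```

Request:
{"name": "apply_moves", "arguments": {"motion": "0.0188 -0.0368 0.002 2.6; 0.017 -0.0376 0.002 2.6; 0.0154 -0.0384 0.002 2.6; 0.0136 -0.039 0.002 2.6; 0.0118 -0.0396 0.002 2.6; 0.01 -0.04 0.002 2.6; 0 0 0 0; 0 0 0 0"}}

```text
time: 2.6
tool_pos: [446.3, 53.8, 198.6]
tcp_rot: [3.141, 0.0, -0.206]
contact_force: [-0.1, -0.8, 0.1]
grip_width: 50.5
finger_force: 0.0
```

```bash
cat > look.py <<'E'
from h import *
from plant import bot
import sys
X,Y=map(float,sys.argv[1:3])
o=bot.get_obs();p=bot.capture("wrist");w=cloud(p,o)
pickle.dump((o,p),open("last.pkl","wb"))
if len(sys.argv)>3: cv2.imwrite(f"pics/{sys.argv[3]}.png",p["img"])
np.set_printoptions(precision=1,suppress=True)
tb=w[(np.abs(w[...,2])<8)];tz=np.median(tb[:,2]);print("time",o["time"],"table z",tz)
q=w[np.hypot(w[...,0]-X,w[...,1]-Y)<50];q[:,2]-=tz
k=q[(q[:,2]>55)&(q[:,2]<95)];b=q[(q[:,2]>15)&(q[:,2]<28)]
(c,r)=cv2.minEnclosingCircle(k[:,:2].astype(np.float32));print("knob circle",np.round(c,1),round(r,1),"med",np.median(k,0),"max",k[:,2].max())
print("knob mid extent",[(np.percentile(k[:,i],1)+np.percentile(k[:,i],99))/2 for i in(0,1)])
print("block",cv2.minAreaRect(b[:,:2].astype(np.float32)))
E
python3 look.py 447 54 wd; python3 plan.py 447,54,54,-11.8,4
```

```text
time 2.6 table z 0.2018656709328468
knob circle [448.1  56.3] 14.0 med [452.2  55.4  85.3] max 89.39029634862797
knob mid extent [np.float64(448.95246468343754), np.float64(55.98451813358756)]
block ((448.3173828125, 56.42638397216797), (32.01048278808594, 75.30534362792969), 77.86927032470703)
[446.3  53.4 198.7] [ 1.7997e+02  1.0000e-02 -1.1830e+01]
0.0001 -0.0002 0.0362 -0; 0.0002 -0.0002 0.0362 -0; 0.0001 -0.0002 0.0362 -0; 0.0002 -0.0001 0.0361 -0
end [447.  54.  54.] -11.8
```

View pics/wd.png

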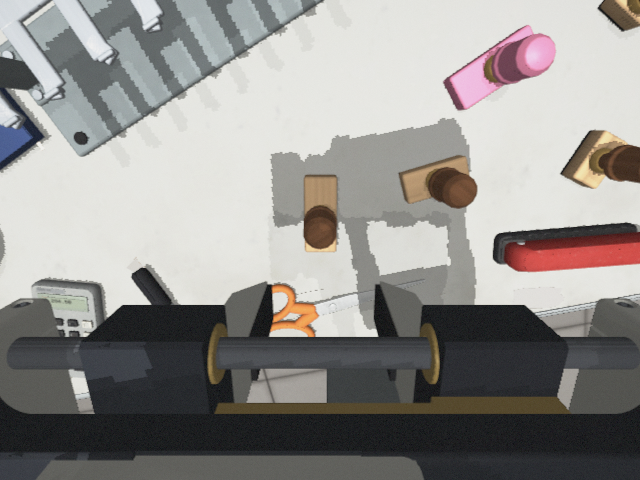

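```bash
python3 plan.py 448.3,56.4,120,-12.1,2 448.3,56.4,54,-12.1,4
```

```text
[446.3  53.4 198.7] [ 1.7997e+02  1.0000e-02 -1.1830e+01]
0.0007 -0.0017 0.0394 0.1; 0.0007 -0.0017 0.0393 0.1; -0 0 0.0165 0; -0 0 0.0165 0; -0 0 0.0165 0; -0 0 0.0165 0
end [448.3  56.4  54. ] -12.0
```

The wrist view shows wooden d at px (320,215), centred between the fingers (250 and 395). c is at (435,180) and the pink one at (500,70), well clear. Picking d now.

Request:
{"name": "apply_moves", "arguments": {"motion": "0.0007 -0.0017 0.0394 0; 0.0007 -0.0017 0.0394 0; 0 0 0.0165 0; 0 0 0.0165 0; 0 0 0.0165 0; 0 0 0.0165 0; 0 0 0 0"}}

```text
time: 3.52
tool_pos: [447.8, 56.1, 53.3]
tcp_rot: [3.141, 0.002, -0.208]
contact_force: [0.0, -0.0, -0.1]
grip_width: 50.5
finger_force: 0.0
```

Request:
{"name": "apply_moves", "arguments": {"motion": "0 0 0 0; 0 0 0 0; 0 0 0 0; 0 0 0 0; 0 0 0 0", "fingers": -1}}

```text
time: 4.15
tool_pos: [449.0, 57.0, 54.4]
tcp_rot: [3.142, -0.001, -0.206]
contact_force: [-0.6, -0.9, 6.0]
grip_width: 26.9
finger_force: 30.0
```

```bash
python3 plan.py 449,57,200,-12,4 520,150,200,17.4,6
```

```text
[449.   57.   54.4] [ 1.800e+02 -6.000e-02 -1.182e+01]
-0 -0 -0.0364 0; -0 -0 -0.0364 0; -0 -0 -0.0364 0; -0 -0 -0.0364 0; 0.0084 -0.0176 0 -4.9; 0.0099 -0.0168 0 -4.9; 0.0113 -0.0159 0 -4.9; 0.0126 -0.0149 0 -4.9
0.0138 -0.0138 0 -4.9; 0.0149 -0.0125 0 -4.9
end [520. 150. 200.] 17.6
```

Request:
{"name": "apply_moves", "arguments": {"motion": "0 0 -0.0364 0; 0 0 -0.0364 0; 0 0 -0.0364 0; 0 0 -0.0364 0; 0.0084 -0.0176 0 -4.9; 0.01 -0.0168 0 -4.9; 0.0113 -0.016 0 -4.9; 0.0126 -0.015 0 -4.9"}}

```text
time: 5.15
tool_pos: [496.1, 119.9, 199.1]
tcp_rot: [-3.142, 0.001, 0.139]
contact_force: [-0.5, -0.2, -1.0]
grip_width: 27.0
finger_force: 30.0
```

Request:
{"name": "apply_moves", "arguments": {"motion": "0.0138 -0.0138 0 -4.9; 0.015 -0.0125 0 -4.9; 0 0 0 0; 0 0 0 0"}}

```text
time: 5.65
tool_pos: [519.1, 149.9, 199.1]
tcp_rot: [3.142, 0.001, 0.305]
contact_force: [-0.2, 0.0, -0.8]
grip_width: 27.0
finger_force: 30.0
```

Run:
```python
from h import *
from plant import bot
o=bot.get_obs();p=bot.capture("wrist");w=cloud(p,o);pickle.dump((o,p),open("rack.pkl","wb"))
cv2.imwrite("pics/wr.png",p["img"]);np.set_printoptions(precision=1,suppress=True)
print(o["tool_pos"],np.degrees(o["tcp_rot"]),np.median(w[np.abs(w[...,2])<5][:,2]))
top=cloud(pickle.load(open("p0.pkl","rb"))["top"])
for n,w in(("wrist",w),("top",top)):
    q=w.reshape(-1,3);q=q[(q[:,2]>134)&(q[:,2]<147)&(q[:,0]>500)&(q[:,0]<760)&(q[:,1]>-50)&(q[:,1]<330)]
    print(n,len(q),q[:,:2].min(0),q[:,:2].max(0),cv2.minAreaRect(q[:,:2].astype(np.float32)),np.median(q[:,2]))
    q=q.astype(np.float32)
    # yaw & pose by template: fork plates incl slots
    from scipy.optimize import differential_evolution as DE
    def f(t,full=0):
        x0,y0,a=t;c,s=np.cos(a),np.sin(a)
        X=(q[:,0]-x0)*c+(q[:,1]-y0)*s;Y=-(q[:,0]-x0)*s+(q[:,1]-y0)*c
        d=np.min(np.abs(Y[:,None]-np.array([-105,-35,35,105])),1)
        m=(X<25)&(X>-20)
        e=(np.maximum(0,11-d[m])**1).clip(0,6).sum()  # in slot
        e+=np.maximum(0,X-66.5).clip(0,6).sum()
        m2=(X>0)&(X<40);yo=np.maximum(0,d[m2]-22).clip(0,6).sum()*0
        m3=m&(X>-20)&(X<-3)
        back=(X>-12)&(X<12);e2=np.maximum(0,11-d[(X>-22)&(X<11.5)]).clip(0,6).sum()
        # reward: solid just behind slot end and rear edge
        g=((X>12)&(X<17)&(d<10)).sum()+((X>61)&(X<66)&(d<10)).sum()
        return e2+np.maximum(0,X-66).clip(0,6).sum()-1.5*g
    r=DE(f,[(590,640),(120,160),(.24,.37)],seed=1,maxiter=120,tol=1e-8);a=r.x[2];print(r.x,np.degrees(a),r.fun)
    for Y in(105,35,-35,-105): print(r.x[:2]+Y*np.array([-np.sin(a),np.cos(a)]))
```

```text
[519.1 149.9 199.1] [180.    0.1  17.5] 0.11888816747045894
wrist 49568 [549.    8.2] [711.8 301.6] ((616.911865234375, 147.6871337890625), (113.82659912109375, 288.01611328125), 17.576499938964844) 139.96185088859602
[609.7 136.3   0.3] 17.449945580076825 -2143.5992540510692
[578.2 236.5]
[599.2 169.7]
[620.2 102.9]
[641.2  36.1]
top 3026 [553.3   6. ] [718.9 299.6] ((634.5177612304688, 143.47537231445312), (93.97836303710938, 304.0992431640625), 17.425691604614258) 139.23679633753807
[616.2 137.3   0.3] 17.559728400705232 -224.11862718648848
[584.6 237.4]
[605.7 170.7]
[626.8 104. ]
[647.9  37.2]
```

View pics/wr.png

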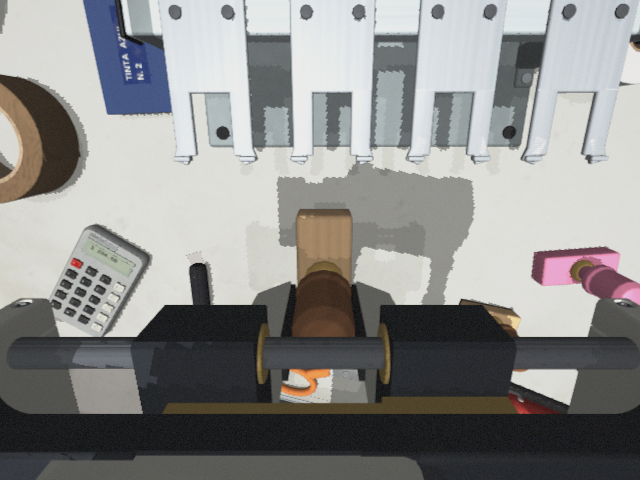

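Run:
```python
from h import *
o,p=pickle.load(open("rack.pkl","rb"));w=cloud(p,o)
a=np.radians(17.5);c,s=np.cos(a),np.sin(a);x0,y0=616,137.5
def prof(w,n,tol):
    q=w.reshape(-1,3);q=q[(q[:,2]>136)&(q[:,2]<145)]
    X=(q[:,0]-x0)*c+(q[:,1]-y0)*s;Y=-(q[:,0]-x0)*s+(q[:,1]-y0)*c
    for k,f in enumerate((105,35,-35,-105)):
        m=(abs(Y-f)<30)&(X>-15)&(X<8);yy=Y[m]-f
        i=yy[(yy>-30)&(yy<30)];L=i[i<0];U=i[i>0]
        m2=(abs(Y-f)<7)&(X>-15);m3=(abs(abs(Y-f)-16)<4)&(X>-60);mm=(abs(Y-f)<20)&(X>20)
        print(n,k+1,"prongs",[round(float(v),1) for v in (*np.percentile(L,[2,98]),*np.percentile(U,[2,98]))] if len(L) and len(U) else 0,"slot end",round(float(np.percentile(X[m2],.5)),1),"front",round(float(np.percentile(X[m3],.5)),1),"rear",round(float(np.percentile(X[mm],99)),1))
prof(w,"wrist",1)
prof(cloud(pickle.load(open("p0.pkl","rb"))["top"]),"top",1)
```

```text
wrist 1 prongs [-22.4, -10.9, 11.5, 23.0] slot end 13.5 front -25.2 rear 58.8
wrist 2 prongs [-22.1, -10.6, 11.7, 23.2] slot end 13.6 front -25.1 rear 59.0
wrist 3 prongs [-21.8, -10.3, 12.1, 23.6] slot end 14.1 front -25.0 rear 59.1
wrist 4 prongs [-21.7, -9.9, 12.3, 23.9] slot end 14.2 front -24.7 rear 59.1
top 1 prongs [-22.9, -11.1, 11.2, 22.9] slot end 12.0 front -26.3 rear 272.9
top 2 prongs [-22.7, -11.1, 11.0, 22.7] slot end 12.2 front -26.2 rear 231.5
top 3 prongs [-22.6, -11.5, 11.3, 22.7] slot end 12.2 front -26.9 rear 200.0
top 4 prongs [-22.2, -11.3, 11.4, 22.8] slot end 12.5 front -26.6 rear 223.3
```

```bash
cat > ins.py <<'E'
from plan import *
from plant import bot
a=np.radians(17.6);c,s=np.cos(a),np.sin(a)
F={1:(1,105.3),2:(1,35.5),3:(1.3,-34.3),4:(1.3,-104)}
def W(f,X,dy=0): 
    x,y=F[f];x+=X;y+=dy;return 616+x*c-y*s,137.5+x*s+y*c
if __name__=="__main__":
    f=int(sys.argv[1]);n=int(sys.argv[2]);h=float(sys.argv[3]) if len(sys.argv)>3 else 54.4
    o=bot.get_obs();print(o["tool_pos"].round(1),np.degrees(o["tcp_rot"]).round(2))
    print("seat",W(f,0))
    g=[(*W(f,-95),h+103,17.6,n)] if n else []
    plan(o,g+[(*W(f,0),h+101.5,17.6,7),(*W(f,0),h+95.5,17.6,2)])
E
python3 ins.py 1 5
```

```text
[519.2 149.8 199.2] [1.7999e+02 6.0000e-02 1.7490e+01]
seat (np.float64(585.1136411717711), np.float64(238.17334720934775))
-0.0011 -0.0129 0.0084 -0; -0.0011 -0.0129 0.0084 -0; -0.0011 -0.0128 0.0083 -0; -0.0011 -0.0129 0.0084 -0; -0.0012 -0.0128 0.0083 -0; 0.0136 -0 0.0002 -0; 0.0136 -0 0.0002 -0; 0.0136 -0 0.0002 -0
0.0136 -0.0001 0.0002 -0; 0.0135 -0 0.0002 -0; 0.0136 -0.0001 0.0003 -0; 0.0135 -0 0.0002 -0; 0 -0 0.003 -0.1; 0 -0 0.003 -0.1
end [585.1 238.1 149.9] 17.7
```

Request:
{"name": "apply_moves", "arguments": {"motion": "-0.0011 -0.0129 0.0084 0; -0.0011 -0.0129 0.0084 0; -0.0011 -0.0128 0.0084 0; -0.0011 -0.0129 0.0084 0; -0.0012 -0.0128 0.0083 0; 0.0136 0 0 0; 0.0136 0 0 0; 0 0 0 0"}}

```text
time: 6.7
tool_pos: [521.2, 218.7, 157.1]
tcp_rot: [3.141, -0.0, 0.307]
contact_force: [0.1, 0.2, -1.4]
grip_width: 27.2
finger_force: 30.0
```

```bash
python3 ins.py 1 0
```

```text
[521.2 218.7 157.1] [179.99  -0.    17.59]
seat (np.float64(585.1136411717711), np.float64(238.17334720934775))
0.0095 0.0001 0.0002 -0; 0.0095 0.0001 0.0002 -0; 0.0096 0.0001 0.0002 -0; 0.0095 0.0001 0.0001 -0; 0.0096 0.0001 0.0002 -0; 0.0095 0.0001 0.0001 -0; 0.0096 0.0001 0.0002 -0; -0 0 0.003 -0
-0 0 0.003 -0
end [585.1 238.2 149.9] 17.6
```

Request:
{"name": "apply_moves", "arguments": {"motion": "0.0095 0.0001 0.0001 0; 0.0095 0.0001 0.0001 0; 0.0095 0.0001 0.0001 0; 0.0095 0.0001 0.0001 0; 0.0095 0.0001 0.0001 0; 0.0095 0.0001 0.0001 0; 0.0095 0.0001 0.0001 0; 0 0 0 0"}}

```text
time: 7.7
tool_pos: [585.2, 237.6, 156.6]
tcp_rot: [3.141, -0.0, 0.307]
contact_force: [-0.0, -0.3, -0.7]
grip_width: 26.9
finger_force: 30.0
```

Request:
{"name": "apply_moves", "arguments": {"motion": "0 0 0.003 0; 0 0 0.003 0; 0 0 0 0"}}

```text
time: 8.07
tool_pos: [584.4, 237.4, 150.7]
tcp_rot: [3.142, 0.0, 0.307]
contact_force: [0.4, 0.5, -0.4]
grip_width: 26.8
finger_force: 30.0
```

Request:
{"name": "apply_moves", "arguments": {"motion": "0 0 0.001 0; 0 0 0 0"}}

```text
time: 8.32
tool_pos: [584.6, 237.5, 150.4]
tcp_rot: [3.141, -0.0, 0.307]
contact_force: [-1.7, -0.7, 2.1]
grip_width: 27.0
finger_force: 30.0
```

Request:
{"name": "apply_moves", "arguments": {"motion": "0 0 0 0; 0 0 0 0; 0 0 0 0; 0 0 0 0", "fingers": 0.1}}

```text
time: 8.82
tool_pos: [584.6, 237.5, 149.8]
tcp_rot: [3.142, 0.0, 0.307]
contact_force: [-1.0, 0.1, -1.1]
grip_width: 50.1
finger_force: 0.0
```

```bash
python3 plan.py 585.1,238,240,17.6,4 520,-30,230,40,6 458,-59.5,200,94.5,6
```

```text
[584.6 237.5 149.8] [179.99   0.    17.57]
0.0002 -0.0001 -0.0225 -0; 0.0001 -0.0001 -0.0226 -0; 0.0002 -0.0001 -0.0225 -0; 0.0001 -0 -0.0226 -0; -0.0238 0.0393 0.0017 -3.7; -0.0263 0.0377 0.0017 -3.7; -0.0287 0.0359 0.0017 -3.7; -0.0309 0.034 0.0016 -3.7
-0.0331 0.0319 0.0017 -3.7; -0.0351 0.0297 0.0016 -3.7; -0.0111 -0.0028 0.005 -9.1; -0.0105 -0.0046 0.005 -9.1; -0.0096 -0.0061 0.005 -9.1; -0.0086 -0.0076 0.005 -9.1; -0.0072 -0.0089 0.005 -9.1; -0.0058 -0.0099 0.005 -9.1
end [458.  -59.5 200. ] 94.4
```

Request:
{"name": "apply_moves", "arguments": {"motion": "0 0 -0.0225 0; 0 0 -0.0225 0; 0 0 -0.0225 0; 0 0 -0.0225 0; -0.0238 0.0393 0.0017 -3.7; -0.0263 0.0377 0.0017 -3.7; -0.0287 0.036 0.0017 -3.7; -0.031 0.034 0.0016 -3.7"}}

```text
time: 9.82
tool_pos: [540.8, 57.4, 233.3]
tcp_rot: [3.141, -0.0, 0.567]
contact_force: [0.1, -0.1, -0.2]
grip_width: 50.3
finger_force: 0.0
```

Request:
{"name": "apply_moves", "arguments": {"motion": "-0.033 0.032 0.0017 -3.7; -0.035 0.0297 0.0016 -3.7; -0.0111 -0.0028 0.005 -9.1; -0.0105 -0.0046 0.005 -9.1; -0.0096 -0.006 0.005 -9.1; -0.0086 -0.0076 0.005 -9.1; -0.0072 -0.009 0.005 -9.1; -0.0058 -0.01 0.005 -9.1"}}

```text
time: 10.82
tool_pos: [457.2, -60.3, 199.9]
tcp_rot: [3.141, 0.0, 1.652]
contact_force: [0.4, 0.4, -0.4]
grip_width: 50.4
finger_force: 0.0
```

Request:
{"name": "apply_moves", "arguments": {"motion": "0 0 0 0; 0 0 0 0"}}

```text
time: 11.08
tool_pos: [458.1, -60.1, 200.2]
tcp_rot: [3.141, 0.0, 1.644]
contact_force: [-1.5, 0.6, -0.2]
grip_width: 50.0
finger_force: 0.0
```

```bash
python3 look.py 458 -59.5; python3 plan.py 458.5,-58.5,120,94.5,2 458.5,-58.5,54.4,94.5,4;python3 - <<'E'
from h import *
from plant import bot
p=bot.capture("side");cv2.imwrite("pics/s1.png",cv2.resize(p["img"][140:340,200:440],None,fx=3,fy=3))
E
```

```text
time 11.075 table z 0.19540452938269937
knob circle [459.4 -58.1] 13.9 med [459.2 -54.   85. ] max 91.06095766442206
knob mid extent [np.float64(459.292739867187), np.float64(-57.25252869047192)]
block ((459.3544006347656, -58.023536682128906), (29.54642677307129, 61.630226135253906), 4.87587308883667)
[458.1 -60.1 200.2] [1.7995e+02 2.0000e-02 9.4230e+01]
0.0008 0.0002 0.0401 -0.1; 0.0008 0.0003 0.0401 -0.1; -0 -0 0.0164 -0; -0 -0 0.0164 -0; -0 -0 0.0164 -0; -0 -0 0.0164 -0
end [458.5 -58.5  54.4] 94.4
```

View pics/s1.png

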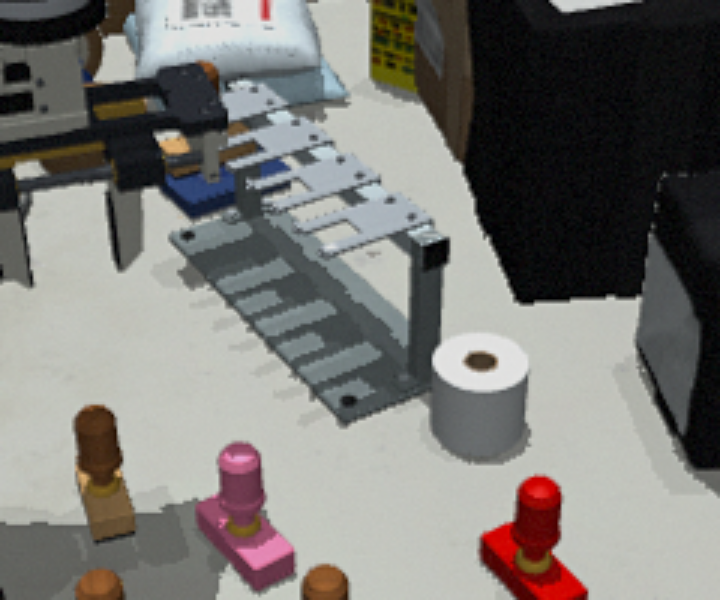

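The crop shows d hanging in fork 1, knob at px (207,70) and block at (175,145), with the ink pad undisturbed. Next, c.

Request:
{"name": "apply_moves", "arguments": {"motion": "0.001 0.0007 0.04 -0.3; 0.0009 0.0007 0.04 -0.3; 0 0 0.0165 0; 0 0 0.0165 0; 0 0 0.0165 0; 0 0 0.0163 0; 0 0 0 0; 0 0 0 0"}}

```text
time: 12.18
tool_pos: [459.4, -58.2, 54.6]
tcp_rot: [3.141, 0.0, 1.657]
contact_force: [0.2, 0.3, -0.5]
grip_width: 50.5
finger_force: 0.0
```

Request:
{"name": "apply_moves", "arguments": {"motion": "0 0 0 0; 0 0 0 0; 0 0 0 0; 0 0 0 0; 0 0 0 0", "fingers": -1}}

```text
time: 12.8
tool_pos: [459.0, -58.2, 54.4]
tcp_rot: [3.141, 0.0, 1.657]
contact_force: [-0.3, 1.0, 3.9]
grip_width: 27.1
finger_force: 30.1
```

Run:
```python
from ins import *
o=bot.get_obs();p=o["tool_pos"];print(p)
plan(o,[(p[0],p[1],160,None,3),(*W(2,-95),158,17.6,10)])
```

```text
[458.97620265 -58.20573603  54.37174289]
0 0 -0.0352 -0; 0 0 -0.0352 -0; 0 0 -0.0352 -0; 0.0195 0.0074 0.0002 7.7; 0.0204 0.0047 0.0002 7.7; 0.0208 0.0019 0.0002 7.7; 0.0209 -0.0009 0.0002 7.7; 0.0206 -0.0037 0.0002 7.7
0.0199 -0.0064 0.0002 7.7; 0.0189 -0.009 0.0002 7.7; 0.0175 -0.0114 0.0002 7.7; 0.0158 -0.0136 0.0002 7.7; 0.0138 -0.0157 0.0002 7.7
end [515.7 143.  158. ] 18.0
```

Request:
{"name": "apply_moves", "arguments": {"motion": "0 0 -0.0352 0; 0 0 -0.0352 0; 0 0 -0.0352 0; 0.0195 0.0074 0.0002 7.7; 0.0204 0.0047 0.0002 7.7; 0.0208 0.002 0.0002 7.7; 0.021 -0.001 0.0002 7.7; 0.0206 -0.0037 0.0002 7.7"}}

```text
time: 13.8
tool_pos: [487.0, 43.3, 158.3]
tcp_rot: [-3.141, 0.001, 0.981]
contact_force: [-0.7, -0.4, -1.2]
grip_width: 27.2
finger_force: 30.0
```

Request:
{"name": "apply_moves", "arguments": {"motion": "0.02 -0.0064 0.0002 7.7; 0.019 -0.009 0.0002 7.7; 0.0175 -0.0114 0.0002 7.7; 0.0158 -0.0136 0.0002 7.7; 0.0138 -0.0157 0.0002 8; 0 0 0 0; 0 0 0 0"}}

```text
time: 14.68
tool_pos: [515.2, 142.8, 157.3]
tcp_rot: [3.141, 0.001, 0.311]
contact_force: [-1.0, 0.0, -1.5]
grip_width: 26.9
finger_force: 30.1
```

```bash
python3 ins.py 2 0
```

```text
[515.2 142.8 157.3] [1.7999e+02 7.0000e-02 1.7800e+01]
seat (np.float64(606.2190595461522), np.float64(171.64063859740006))
0.0136 0.0001 0.0002 0; 0.0136 0 0.0002 0; 0.0136 0.0001 0.0002 0; 0.0137 0 0.0002 0; 0.0136 0.0001 0.0002 0; 0.0137 0 0.0002 0; 0.0136 0.0001 0.0002 0; 0 -0 0.003 0.1
0 -0 0.003 0.1
end [606.2 171.6 149.9] 17.6
```

Request:
{"name": "apply_moves", "arguments": {"motion": "0.0136 0.0001 0.0001 0; 0.0136 0 0.0001 0; 0.0136 0.0001 0.0001 0; 0.0136 0 0.0001 0; 0.0136 0.0001 0.0001 0; 0.0136 0 0.0001 0; 0.0136 0.0001 0.0001 0; 0 0 0 0"}}

```text
time: 15.68
tool_pos: [606.7, 171.0, 156.6]
tcp_rot: [3.141, 0.001, 0.309]
contact_force: [-0.4, -0.2, -1.0]
grip_width: 27.1
finger_force: 30.1
```

Request:
{"name": "apply_moves", "arguments": {"motion": "0 0 0.003 0; 0 0 0.003 0; 0 0 0.001 0; 0 0 0 0; 0 0 0 0"}}

```text
time: 16.3
tool_pos: [606.4, 171.7, 150.4]
tcp_rot: [3.141, -0.0, 0.308]
contact_force: [-1.9, -1.3, 3.4]
grip_width: 26.9
finger_force: 30.1
```

Request:
{"name": "apply_moves", "arguments": {"motion": "0 0 0 0; 0 0 0 0; 0 0 0 0; 0 0 0 0", "fingers": 0.1}}

```text
time: 16.8
tool_pos: [606.5, 171.8, 149.8]
tcp_rot: [3.142, 0.0, 0.308]
contact_force: [0.4, -0.2, 0.7]
grip_width: 50.5
finger_force: 0.0
```

```bash
python3 plan.py 606.3,171.5,240,17.6,3 446,-208,200,-36.6,13
```

```text
[606.5 171.8 149.8] [180.     0.    17.67]
-0.0001 0.0001 -0.0301 0; -0.0001 0.0001 -0.03 0; -0.0001 0 -0.0301 0; -0.0206 0.0241 0.0031 4.2; -0.0188 0.0255 0.0031 4.2; -0.0169 0.0268 0.0031 4.2; -0.0149 0.028 0.0031 4.2; -0.0128 0.029 0.0031 4.2
-0.0106 0.0299 0.0031 4.2; -0.0084 0.0306 0.0031 4.2; -0.0061 0.0311 0.0031 4.2; -0.0038 0.0314 0.003 4.2; -0.0015 0.0317 0.0031 4.2; 0.0008 0.0317 0.003 4.2; 0.0031 0.0315 0.0031 4.2; 0.0054 0.0312 0.003 4.2
end [ 446. -208.  200.] -36.9
```

Request:
{"name": "apply_moves", "arguments": {"motion": "0 0 -0.03 0; 0 0 -0.03 0; 0 0 -0.03 0; -0.0206 0.0241 0.003 4.2; -0.0188 0.0255 0.003 4.2; -0.017 0.0268 0.003 4.2; -0.015 0.028 0.003 4.2; -0.0128 0.029 0.003 4.2"}}

```text
time: 17.8
tool_pos: [544.1, 24.9, 225.0]
tcp_rot: [3.141, -0.0, -0.061]
contact_force: [0.8, 0.7, 0.6]
grip_width: 50.7
finger_force: 0.0
```

Request:
{"name": "apply_moves", "arguments": {"motion": "-0.0106 0.03 0.003 4.2; -0.0084 0.0306 0.003 4.2; -0.006 0.031 0.003 4.2; -0.0038 0.0314 0.003 4.2; -0.0015 0.0317 0.003 4.2; 0.0008 0.0317 0.003 4.2; 0.003 0.0315 0.003 4.2; 0.0054 0.0312 0.003 4"}}

```text
time: 18.8
tool_pos: [445.6, -208.7, 201.1]
tcp_rot: [3.142, -0.001, -0.643]
contact_force: [0.5, -1.3, 0.2]
grip_width: 50.3
finger_force: 0.0
```

Request:
{"name": "apply_moves", "arguments": {"motion": "0 0 0 0; 0 0 0 0"}}

```text
time: 19.05
tool_pos: [446.2, -207.4, 201.1]
tcp_rot: [-3.141, -0.0, -0.641]
contact_force: [-0.1, 0.2, -0.1]
grip_width: 50.3
finger_force: 0.0
```

```bash
python3 look.py 446 -208; python3 plan.py 447,-207,120,-36.6,2
python3 - <<'E'
from h import *
from plant import bot
p=bot.capture("side");cv2.imwrite("pics/s2.png",cv2.resize(p["img"][140:340,200:440],None,fx=3,fy=3))
E
```

```text
time 19.05 table z 0.1718564172062429
knob circle [ 446.5 -209.8] 13.9 med [ 449.9 -211.9   85.3] max 89.55259506885773
knob mid extent [np.float64(447.28688380510647), np.float64(-210.36367914078346)]
block ((457.1586608886719, -218.0161895751953), (27.523422241210938, 21.116968154907227), 53.230587005615234)
[ 446.4 -207.1  201.2] [-1.7998e+02 -2.0000e-02 -3.6670e+01]
0.0002 -0.0002 0.0406 -0; 0.0002 -0.0003 0.0406 -0
end [ 447. -207.  120.] -36.7
```

View pics/s2.png

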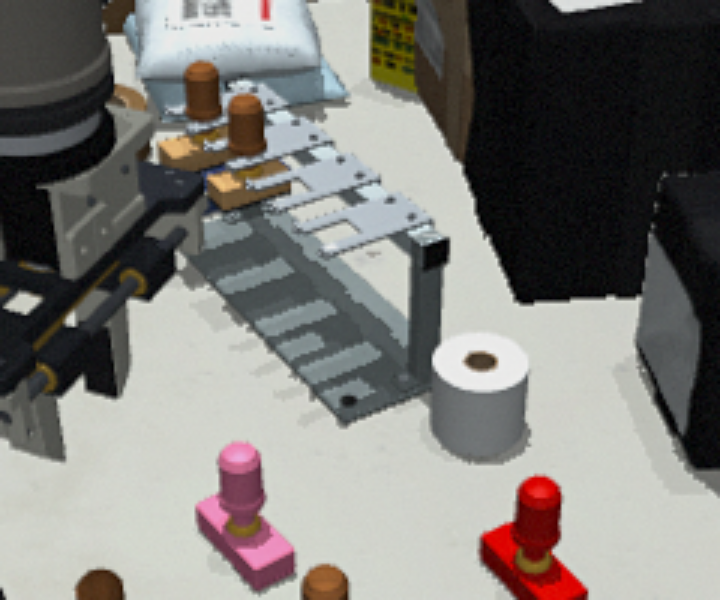

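d and c hang in forks 1 and 2, knobs at px (202,90) and (246,125). Next, b.

Request:
{"name": "apply_moves", "arguments": {"motion": "0.0009 0.001 0.04 0; 0.0008 0.001 0.04 0; 0 0 0.0167 0; 0 0 0.0167 0; 0 0 0.0167 0; 0 0 0.0167 0; 0 0 0 0; 0 0 0 0"}}

```text
time: 20.15
tool_pos: [446.8, -210.2, 54.8]
tcp_rot: [-3.142, -0.001, -0.64]
contact_force: [0.6, -0.1, 0.1]
grip_width: 50.7
finger_force: 0.0
```

Request:
{"name": "apply_moves", "arguments": {"motion": "0 0 0 0; 0 0 0 0; 0 0 0 0; 0 0 0 0; 0 0 0 0", "fingers": -1}}

```text
time: 20.78
tool_pos: [446.4, -210.5, 54.5]
tcp_rot: [-3.142, -0.001, -0.641]
contact_force: [-0.5, 1.8, 4.0]
grip_width: 26.7
finger_force: 30.0
```

Run:
```python
from ins import *
o=bot.get_obs();p=o["tool_pos"];print(p)
plan(o,[(p[0],p[1],180,None,3),(*W(3,-95),158,17.6,10)])
```

```text
[ 446.40734595 -210.50634894   54.53702345]
0 -0 -0.0418 -0; 0 -0 -0.0418 -0; 0 -0 -0.0419 -0; -0.0099 -0.0284 0.0022 -5.4; -0.0072 -0.0292 0.0022 -5.4; -0.0044 -0.0298 0.0022 -5.4; -0.0016 -0.0301 0.0022 -5.4; 0.0013 -0.0301 0.0022 -5.4
0.0041 -0.0298 0.0022 -5.4; 0.0069 -0.0293 0.0022 -5.4; 0.0096 -0.0285 0.0022 -5.4; 0.0122 -0.0275 0.0022 -5.4; 0.0147 -0.0262 0.0022 -5.4
end [537.   76.5 158. ] 17.3
```

Request:
{"name": "apply_moves", "arguments": {"motion": "0 0 -0.0418 0; 0 0 -0.0418 0; 0 0 -0.0418 0; -0.01 -0.0284 0.0022 -5.4; -0.0072 -0.0292 0.0022 -5.4; -0.0044 -0.0298 0.0022 -5.4; -0.0016 -0.03 0.0022 -5.4; 0.0013 -0.03 0.0022 -5.4"}}

```text
time: 21.78
tool_pos: [491.3, -66.0, 168.2]
tcp_rot: [3.142, 0.001, -0.167]
contact_force: [1.1, -0.6, 0.1]
grip_width: 27.2
finger_force: 30.0
```

Request:
{"name": "apply_moves", "arguments": {"motion": "0.004 -0.0298 0.0022 -5.4; 0.007 -0.0293 0.0022 -5.4; 0.0096 -0.0285 0.0022 -5.4; 0.0122 -0.0275 0.0022 -5.4; 0.0147 -0.0262 0.0022 -5.6; 0 0 0 0; 0 0 0 0"}}

```text
time: 22.65
tool_pos: [536.3, 76.0, 157.2]
tcp_rot: [3.141, 0.001, 0.304]
contact_force: [-0.9, -0.2, -1.0]
grip_width: 27.1
finger_force: 30.0
```

```bash
python3 ins.py 3 0
```

```text
[536.3  76.  157.2] [1.7999e+02 6.0000e-02 1.7420e+01]
seat (np.float64(627.6104351208711), np.float64(105.1986409526775))
0.0137 -0.0001 0.0002 -0; 0.0137 -0.0001 0.0002 -0; 0.0137 -0.0001 0.0002 -0; 0.0137 -0 0.0002 -0; 0.0137 -0.0001 0.0002 -0; 0.0137 -0 0.0002 -0; 0.0137 -0.0001 0.0001 -0; -0 0 0.003 -0.1
-0 0 0.003 -0.1
end [627.6 105.2 149.9] 17.6
```

Request:
{"name": "apply_moves", "arguments": {"motion": "0.0137 -0.0001 0.0001 0; 0.0137 -0.0001 0.0001 0; 0.0137 -0.0001 0.0001 0; 0.0137 0 0.0001 0; 0.0137 -0.0001 0.0001 0; 0.0137 0 0.0001 0; 0.0137 -0.0001 0.0001 0; 0 0 0 0"}}

```text
time: 23.65
tool_pos: [628.2, 104.6, 156.6]
tcp_rot: [3.141, 0.0, 0.303]
contact_force: [0.2, -0.8, -0.3]
grip_width: 27.1
finger_force: 30.0
```

Request:
{"name": "apply_moves", "arguments": {"motion": "0 0 0.003 0; 0 0 0.003 0; 0 0 0.001 0; 0 0 0 0; 0 0 0 0"}}

```text
time: 24.28
tool_pos: [627.7, 105.4, 150.5]
tcp_rot: [3.141, 0.0, 0.305]
contact_force: [-4.6, -2.2, 6.3]
grip_width: 27.2
finger_force: 30.0
```

Request:
{"name": "apply_moves", "arguments": {"motion": "0 0 0 0; 0 0 0 0; 0 0 0 0; 0 0 0 0", "fingers": 0.1}}

```text
time: 24.78
tool_pos: [628.0, 105.8, 149.7]
tcp_rot: [-3.142, 0.0, 0.305]
contact_force: [-1.8, -0.1, 0.2]
grip_width: 50.3
finger_force: 0.0
```

```bash
python3 plan.py 627.7,105.3,240,17.6,3 570,-236,200,45.2,12
```

```text
[628.  105.8 149.7] [-1.800e+02  1.000e-02  1.747e+01]
-0.0001 0.0001 -0.0301 -0; -0.0002 0.0001 -0.0301 -0; -0.0001 0.0002 -0.0301 -0; -0.0131 0.0257 0.0033 -2.3; -0.0141 0.0251 0.0033 -2.3; -0.0151 0.0246 0.0033 -2.3; -0.0161 0.0239 0.0033 -2.3; -0.0171 0.0233 0.0033 -2.3
-0.018 0.0225 0.0034 -2.3; -0.0189 0.0218 0.0033 -2.3; -0.0197 0.021 0.0034 -2.3; -0.0206 0.0202 0.0033 -2.3; -0.0214 0.0194 0.0034 -2.3; -0.0221 0.0185 0.0033 -2.3; -0.0229 0.0177 0.0034 -2.3
end [ 570.  -236.1  200. ] 45.1
```

Request:
{"name": "apply_moves", "arguments": {"motion": "0 0 -0.03 0; 0 0 -0.03 0; 0 0 -0.03 0; -0.013 0.0257 0.0033 -2.3; -0.014 0.025 0.0033 -2.3; -0.015 0.0246 0.0033 -2.3; -0.016 0.024 0.0033 -2.3; -0.017 0.0233 0.0033 -2.3"}}

```text
time: 25.78
tool_pos: [604.3, -37.2, 223.3]
tcp_rot: [3.141, -0.0, 0.507]
contact_force: [0.1, -0.2, -0.9]
grip_width: 50.5
finger_force: 0.0
```

Request:
{"name": "apply_moves", "arguments": {"motion": "-0.018 0.0225 0.0033 -2.3; -0.019 0.0218 0.0033 -2.3; -0.0197 0.021 0.0033 -2.3; -0.0206 0.02 0.0033 -2.3; -0.0214 0.0194 0.0033 -2.3; -0.022 0.0185 0.0033 -2.3; -0.023 0.0177 0.0033 -2.3; 0 0 0 0"}}

```text
time: 26.78
tool_pos: [570.0, -237.0, 199.8]
tcp_rot: [-3.141, 0.0, 0.784]
contact_force: [0.4, 0.6, -0.2]
grip_width: 50.3
finger_force: 0.0
```

Request:
{"name": "apply_moves", "arguments": {"motion": "0 0 0 0; 0 0 0 0"}}

```text
time: 27.02
tool_pos: [570.9, -234.3, 200.6]
tcp_rot: [3.141, -0.0, 0.788]
contact_force: [-0.1, 0.0, 0.2]
grip_width: 50.5
finger_force: 0.0
```

```bash
python3 look.py 570 -236; python3 plan.py 571,-237,120,45.2,2
python3 - <<'E'
from h import *
from plant import bot
p=bot.capture("side");cv2.imwrite("pics/s3.png",cv2.resize(p["img"][140:340,200:440],None,fx=3,fy=3))
E
```

```text
time 27.025 table z 0.13655840043639955
knob circle [ 573.7 -238. ] 14.2 med [ 576.5 -234.8   85.3] max 89.91120509399474
knob mid extent [np.float64(574.4711533810575), np.float64(-237.01033930914323)]
block ((581.2742309570312, -230.3484344482422), (12.66043472290039, 25.539005279541016), 45.66159439086914)
[ 570.8 -234.3  200.5] [ 1.7999e+02 -1.0000e-02  4.5130e+01]
-0.0009 0.001 0.0403 -0; -0.0009 0.001 0.0402 -0
end [ 571. -237.  120.] 45.1
```

View pics/s3.png

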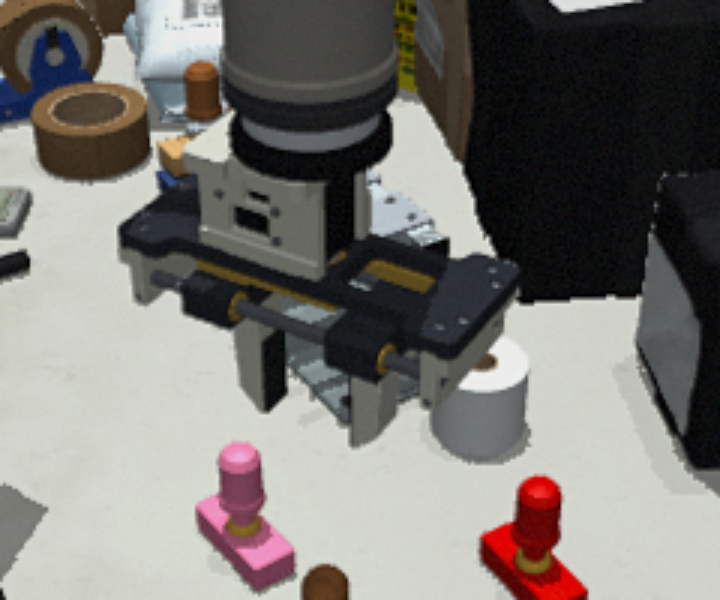

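Request:
{"name": "apply_moves", "arguments": {"motion": "-0.0004 0.002 0.04 -0.2; -0.0003 0.002 0.04 -0.2; 0 0 0.0165 0; 0 0 0.0165 0; 0 0 0.0165 0; 0 0 0.0165 0; 0 0 0 0; 0 0 0 0"}}

```text
time: 28.12
tool_pos: [573.2, -238.9, 54.8]
tcp_rot: [3.141, -0.0, 0.793]
contact_force: [-0.1, 0.7, -0.1]
grip_width: 50.3
finger_force: 0.0
```

Request:
{"name": "apply_moves", "arguments": {"motion": "0 0 0 0; 0 0 0 0; 0 0 0 0; 0 0 0 0; 0 0 0 0", "fingers": -1}}

```text
time: 28.75
tool_pos: [573.1, -238.7, 54.7]
tcp_rot: [3.141, -0.0, 0.794]
contact_force: [1.2, 0.4, 1.9]
grip_width: 27.3
finger_force: 29.9
```

Run:
```python
from ins import *
o=bot.get_obs();p=o["tool_pos"];print(p)
plan(o,[(p[0],p[1],180,None,3),(*W(4,-95),158,17.6,10)])
```

```text
[ 573.05693043 -238.74543454   54.6509034 ]
0 0 -0.0418 -0; 0 0 -0.0418 -0; 0 0 -0.0417 -0; 0.0167 -0.0185 0.0022 2.8; 0.0158 -0.0193 0.0022 2.8; 0.0148 -0.0201 0.0022 2.8; 0.0138 -0.0207 0.0022 2.8; 0.0128 -0.0214 0.0022 2.8
0.0117 -0.022 0.0022 2.8; 0.0106 -0.0225 0.0022 2.8; 0.0095 -0.0231 0.0022 2.8; 0.0084 -0.0235 0.0022 2.8; 0.0072 -0.0238 0.0022 2.8
end [558.2  10.  158. ] 17.5
```

Request:
{"name": "apply_moves", "arguments": {"motion": "0 0 -0.0418 0; 0 0 -0.0418 0; 0 0 -0.0418 0; 0.0167 -0.0185 0.0022 2.8; 0.0158 -0.0193 0.0022 2.8; 0.0148 -0.02 0.0022 2.8; 0.0138 -0.0207 0.0022 2.8; 0.0128 -0.0214 0.0022 2.8"}}

```text
time: 29.75
tool_pos: [565.2, -113.4, 168.4]
tcp_rot: [-3.141, 0.0, 0.548]
contact_force: [0.1, 0.2, -0.1]
grip_width: 26.9
finger_force: 29.9
```

Request:
{"name": "apply_moves", "arguments": {"motion": "0.0117 -0.022 0.0022 2.8; 0.0106 -0.0225 0.0022 2.8; 0.0095 -0.023 0.0022 2.8; 0.0084 -0.0235 0.0022 2.8; 0.0072 -0.0238 0.0022 2.7; 0 0 0 0; 0 0 0 0"}}

```text
time: 30.62
tool_pos: [558.1, 9.5, 157.7]
tcp_rot: [3.141, 0.0, 0.307]
contact_force: [0.1, 0.4, 0.4]
grip_width: 26.7
finger_force: 29.9
```

```bash
python3 ins.py 4 0
```

```text
[558.1   9.5 157.7] [1.7998e+02 1.0000e-02 1.7620e+01]
seat (np.float64(648.6856165061771), np.float64(38.76125140750908))
0.0136 -0.0001 0.0003 0; 0.0136 -0.0001 0.0002 0; 0.0136 -0.0001 0.0003 0; 0.0136 -0 0.0002 0; 0.0136 -0.0001 0.0003 0; 0.0136 -0 0.0002 0; 0.0136 -0.0001 0.0003 0; -0 0 0.003 0
-0 0 0.003 0
end [648.7  38.8 149.9] 17.6
```

Request:
{"name": "apply_moves", "arguments": {"motion": "0.0136 -0.0001 0.0001 0; 0.0136 -0.0001 0.0001 0; 0.0136 -0.0001 0.0001 0; 0.0136 0 0.0001 0; 0.0136 -0.0001 0.0001 0; 0.0136 0 0.0001 0; 0.0136 -0.0001 0.0001 0; 0 0 0 0"}}

```text
time: 31.62
tool_pos: [649.2, 38.2, 156.6]
tcp_rot: [3.141, 0.0, 0.306]
contact_force: [-0.7, -0.4, 0.0]
grip_width: 27.2
finger_force: 29.9
```

Request:
{"name": "apply_moves", "arguments": {"motion": "0 0 0.003 0; 0 0 0.003 0; 0 0 0.001 0; 0 0 0 0; 0 0 0 0"}}

```text
time: 32.25
tool_pos: [648.6, 39.0, 150.6]
tcp_rot: [3.141, -0.0, 0.307]
contact_force: [-2.5, -0.5, 5.0]
grip_width: 27.4
finger_force: 30.0
```

Seated. I'll release, rise and back off towards the robot.

Request:
{"name": "apply_moves", "arguments": {"motion": "0 0 0 0; 0 0 0 0; 0 0 0 0; 0 0 0 0", "fingers": 0.1}}

```text
time: 32.75
tool_pos: [648.7, 39.3, 149.8]
tcp_rot: [-3.141, 0.0, 0.307]
contact_force: [0.5, -0.0, -0.1]
grip_width: 50.2
finger_force: 0.0
```

Request:
{"name": "apply_moves", "arguments": {"motion": "0 0 -0.03 0; 0 0 -0.03 0; 0 0 -0.03 0; -0.03 0 0 0; -0.03 0 0 0; -0.03 0 0 0; -0.02 0 0 0; -0.02 0 0 0"}}

```text
time: 33.75
tool_pos: [524.0, -0.2, 240.2]
tcp_rot: [3.141, -0.0, 0.307]
contact_force: [0.2, -0.8, 0.1]
grip_width: 50.2
finger_force: 0.0
```

Request:
{"name": "apply_moves", "arguments": {"motion": "-0.02 -0.02 0 0; -0.01 -0.02 0 0; 0 -0.02 0 0; 0 -0.02 0 0; 0 0 0 0; 0 0 0 0"}}

```text
time: 34.5
tool_pos: [472.2, 66.8, 240.0]
tcp_rot: [3.141, -0.0, 0.307]
contact_force: [0.3, -1.4, -0.6]
grip_width: 50.4
finger_force: 0.0
```

Run:
```python
from h import *
from plant import bot
from ins import F
o=bot.get_obs();p=bot.capture("wrist");cv2.imwrite("pics/f_w.png",p["img"]);w=cloud(p,o)
s_=bot.capture("side");cv2.imwrite("pics/f_s.png",cv2.resize(s_["img"][140:340,200:440],None,fx=3,fy=3))
t=bot.capture("top");cv2.imwrite("pics/f_t.png",t["img"])
a=np.radians(17.6);c,s=np.cos(a),np.sin(a)
for n,w in(("wrist",w),("top",cloud(t))):
    q=w.reshape(-1,3);X=(q[:,0]-616)*c+(q[:,1]-137.5)*s;Y=-(q[:,0]-616)*s+(q[:,1]-137.5)*c
    for f,(fx,fy) in F.items():
        d=np.hypot(X-fx,Y-fy);k=(q[:,2]>152)&(q[:,2]<195)&(d<30);b=(q[:,2]>112)&(q[:,2]<124)&(abs(X-fx)<60)&(abs(Y-fy)<35)
        if k.sum()>5:
            (cc,r)=cv2.minEnclosingCircle(np.c_[X-fx,Y-fy][k].astype(np.float32))
            print(n,f,"knob off",np.round(cc,1),round(r,1),"top",q[k,2].max().round(1),"block",cv2.minAreaRect(np.c_[X-fx,Y-fy][b].astype(np.float32)) if b.sum()>10 else 0)
```

```text
wrist 1 knob off [-7.2 -2.9] 12.6 top 183.2 block ((-16.03032875061035, -1.6007614135742188), (48.4476318359375, 32.632568359375), 0.6711049675941467)
wrist 2 knob off [-5.8 -1.7] 11.9 top 181.5 block ((-17.975772857666016, -0.06896781921386719), (24.67245864868164, 30.362215042114258), 0.1341031789779663)
wrist 3 knob off [-4.3  0. ] 13.2 top 182.4 block ((-15.015861511230469, -0.059922218322753906), (27.359315872192383, 19.032949447631836), 88.02774047851562)
wrist 4 knob off [-6.8  2.9] 10.7 top 179.7 block ((-11.653268814086914, -2.4311866760253906), (19.118717193603516, 10.172126770019531), 80.27267456054688)
top 1 knob off [-4.  -1.7] 14.1 top 187.4 block ((-0.034420013427734375, 3.0376415252685547), (61.64262008666992, 83.1228256225586), 89.74958801269531)
top 2 knob off [-0.7 -1.5] 14.1 top 187.0 block ((5.0178985595703125, 2.4872074127197266), (62.286598205566406, 73.06343841552734), 88.76152801513672)
top 3 knob off [-2.4 -1. ] 13.8 top 186.6 block ((7.706594467163086, -0.5802459716796875), (67.30726623535156, 67.1316146850586), 0.5198180675506592)
top 4 knob off [-1.1 -0.3] 13.7 top 189.8 block ((11.892230987548828, 0.3266029357910156), (59.673465728759766, 66.42413330078125), 0.40495064854621887)
```

View pics/f_w.png

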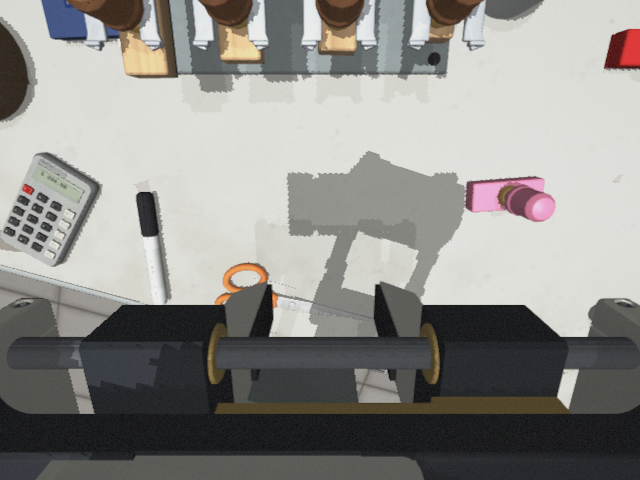

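View pics/f_s.png

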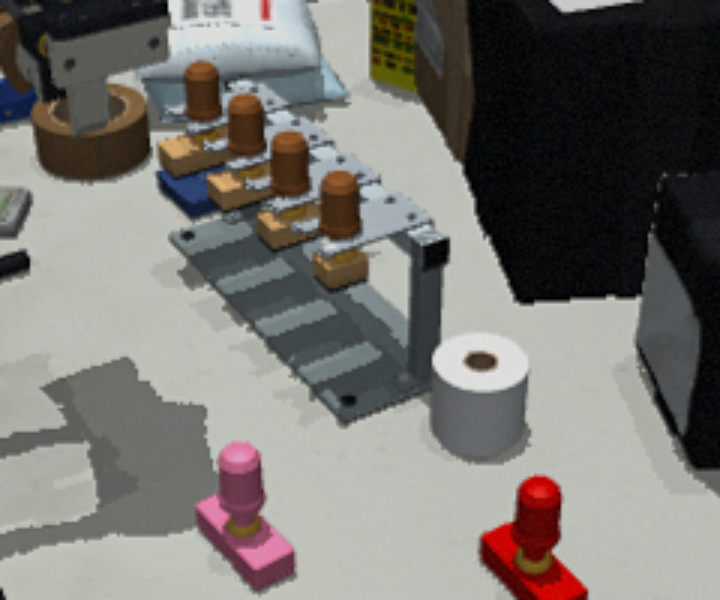

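The pictures show all four stamps level in forks 1 to 4 in order d, c, b, a, with knobs at side px (202,90), (246,125), (290,165) and (340,205). The blocks point straight out, and the pad and the pink and red stamps are untouched.

```bash
python3 -c "
from plant import bot
print(bot.close_job())"
```

```text
the job is handed in; nothing more can be done
None
```

All four stamps hang upright in the rack with blocks pointing straight out, longest to shortest from the ink pad end (d, c, b, a in forks 1–4), and the job was handed in at about 35 s with the ink pad and the pink and red look-alikes untouched.

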